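# Lay out the hub parts for fitting

## Robot

A 6-joint arm with a two-finger parallel gripper is mounted at the origin on the work surface. World frame = base frame: x ahead of the robot, y to its left, z up, the work surface at z = 0. Lengths are in mm, angles in rad, forces in N, time in s.
With the tool pointing down it reaches from about 275 to 825 mm from the base axis. Payload 5.2 kg.
Tool frame: the origin (TCP) lies on the centre line of the jaws, within the pads' length; the fingertips stand robot.nose_length ahead of it and the grasp point (between the pads) lies 5 mm behind it (robot.nose_length is the distance from the TCP to the fingertips, in mm); z points along the fingers, y is the line along which they close (so a half turn about z gives the same grasp; the last joint's range is limited). The gripper opens to 93 mm and grips with 3 to 60 N. Pads are 15 mm wide; open, the fingers measure 128 mm over their backs; the gripper's body (75 mm by 188 mm) begins 65 mm behind the grasp point.
Start: joints at [0.988, 0.259, 1.535, -0, 1.348, -0.203], TCP at [203.883, 510.82, 232.653] pointing down, gripper open.
Joint ranges: [-3.14, 3.14], [-0.91, 2.08], [0.19, 2.58], [-1.22, 4.36], [0.22, 2.71], [-3.12, 3.12]. Speed limits (rad/s): [2.57, 2.57, 3.14, 3.14, 3.14, 3.14].

## Interface

Orientations are given as a unit quaternion [w, x, y, z].
In Python, from station import robot gives the robot as it stands. The module is installed in compiled form; this text tells all that it offers.
- The arm moves only by the tool servo_tool, never from a script. Its argument "targets" is a list of rows, each a list of 7 numbers: the shift along the world's x, y, z in cm, then the turn, a rotation vector about the world's x, y, z in rad, then the finger opening in cm, from 0 to 9.3. A call has exactly 5 rows; each row shifts and turns the commanded pose from where the row before left it; what a row does not reach is not made up. A row lasts 1/8 s, in which the tool goes at most 62.5 mm and 10.7 degrees, less where a joint would pass 70% of its speed; a pose out of reach is approached as far as the arm can. A call with a gripper value outside its range is refused whole. The fingers move at their own pace and stop on an object; "squeeze" is the grip in N (left out, the last holds). Time passes only in rows, so rows that do not move let the fingers close, or fill a call up. It gives the time, the measured TCP pose, the force, the opening and the grip force at its end, in the units of the state.
- robot.get_state(): the state, without advancing time (a new reading comes with each control period).
- robot.read_camera(name): name is "scene" or "side" or "wrist"; returns the picture (480x640x3 uint8, red, green, blue); there is no depth.
- robot.camera_info(name): a dict with "fx", "fy", "cx", "cy" (pixels), "position" and "rotation" of the camera in the world; the wrist camera has in their place "tool_from_camera" (4x4, takes a point from camera to tool coordinates, whose origin is the TCP and whose axes are the flange's). Camera axes: x right, y up, looking along -z (the intrinsics and any distortion apply to the point x, -y, -z); pixel columns grow to the right and rows downward; lengths in mm; the calibration is good to about 2 mm. A picture is of the moment at which its call begins: read the wrist's pose just before it. camera_info takes no time and is no camera call.
- robot.close_job(): hands the job in; it is judged then, once.
The state is a dict: "time": time; "q": joint angles; "dq": joint speeds; "tau": joint torques, N m; "position": TCP position; "orientation": TCP orientation; "force": force on the tool from outside, world axes, zero at the start; "torque": the same for the moment, N m; "gripper_width": finger opening in mm; "finger_force": force on a finger pad.
Only numpy, scipy, OpenCV 4.12 (cv2) and the standard library are available. Lean on these libraries where they do the work, as an engineer would, in place of code of your own. Each camera call takes 0.05 s, during which the arm holds its last target. There are 200 camera calls.

## Task

Lay the five loose hub parts from the red tray out on the grey mat, ready for fitting: stand the black bushing midway between the wheel hub and the yellow bin, the brass sleeve straight behind the bushing (away from the robot, square to the line from hub to bin), and the hex nut straight left of the sleeve as the robot sees it (parallel to the line from hub to bin), the centres of neighbouring parts 9 cm apart. Lay the bearing centrally on top of the hub and the blue cap centrally on top of the bearing. Leave the green-lidded tin and the cardboard carton where they are.

Things in the scene. Friction and masses are not known exactly. Their poses are not given: they have to be found in the camera images.
- bushing: Black rubber bushing, an upright cylinder 44 mm in diameter and 46 mm high with a bright disc in the middle of its top. Loose, about 0.16 kg. Origin: centre of its underside. Any yaw. Starts upright in the red tray.
- sleeve: Brass sleeve, an upright cylinder 32 mm in diameter and 40 mm high with a dark disc (bore) in its top. Loose, about 0.16 kg. Origin: centre of its underside. Starts upright in the red tray.
- nut: Dark steel hexagon nut, 36 mm across flats (about 42 mm across corners), 22 mm high. Loose, about 0.11 kg. Origin: centre of its underside; its own x axis is square to one pair of flats (further pairs every 60 degrees), z up. Starts lying flat in the red tray at any yaw.
- bearing: Bright steel bearing ring, 56 mm outside diameter, 26 mm bore, 18 mm high. Loose, about 0.22 kg. Origin: centre of its underside. Starts lying flat in the red tray.
- cap: Blue plastic dust cap, solid, 44 mm in diameter up to 14 mm, tapering to 38 mm at its top, 24 mm high. Loose, about 0.04 kg. Origin: centre of its flat underside. Starts wide end down in the red tray.
- hub: Wheel hub, fixed on the mat: grey flange 100 mm in diameter and 14 mm high with five dark holes, and a bright central boss 60 mm in diameter with a flat top 36 mm above the hub's underside. Origin: centre of its underside, on the mat's top face (3 mm above the bench). It stands at one end of the mat and the yellow bin at the other (either way round).
- bin: Yellow open parts bin with dark bolts in it, fixed on the mat: 90 mm (mat's x) by 100 mm (mat's y) by 60 mm high. Origin: centre of its underside, on the mat's top face. Hub and bin lie 240 mm apart on a line parallel to the mat's y axis, 50 mm nearer the robot than the mat's centre: one at y +120 mm, the other at -120 mm.
- mat: Grey fixed bench mat, 270 mm (x) by 360 mm (y) by 3 mm thick, with a yellow stripe along the edge nearest the robot. Origin: centre of its underside, on the bench (z = 0). Its x axis points away from the robot ('behind'), its y axis to the robot's left; turned up to 0.2 rad. It lies on the left or the right half of the bench, the red tray on the other.
- tin: White tin with a green lid, 50 mm in diameter, 36 mm high, loose in the red tray among the parts: leave it alone. Origin: centre of its underside. The tray is fixed, 290 by 380 mm, turned up to 0.2 rad, its floor 5 mm above the bench, its rim 14 mm high; the five parts and the tin stand in two rows of three, about 110 mm apart, in any order.
- carton: Plain cardboard carton, 45 by 65 by 35 mm high, loose on the mat's far right part (near mat x +95, y -130 mm). Origin: centre of its underside. Bystander: leave it alone.
Things that resemble listed ones, but are neither listed nor needed, are in the scene too. Of the things that look like the sleeve, the smallest one is meant.

How it is judged:
By the outcome, as a careful person would: the job done as asked, in the order asked, and still so for the second after the job is handed in, with the robot touching nothing.
It also fails if it takes over 128 s, if anything falls off the work surface, if the arm or the gripper's body presses on something with over 40 N, if the wrist force passes 120 N, or if a joint passes its speed limit or range.

## Working session

There is one attempt and no reset: what is moved stays moved. The work goes in short steps, Python scripts to look and compute and a tool call to move; the robot and the scene stay as the last step left them, time stands still between calls to the robot, and variables do not carry over. Pictures are saved under pics/ and viewed, at most 14 in all, crops included, and the job is handed in when it is done.

Besides the shell and the picture viewer there is one more tool, called after "Request:" as name(argument=value, ...), one argument or row to a line, values as JSON. servo_tool: Moves the arm, as the interface text tells. Its arguments: {"type":"object","properties":{"targets":{"type":"array"},"squeeze":{"type":"number"}},"required":["targets"]}

```bash
mkdir -p pics
python3 - <<'E'
from station import robot
import cv2,numpy as np
s=robot.get_state(); print(s['time'],s['position'],s['orientation'],s['gripper_width'],robot.nose_length)
for n in ("scene","side","wrist"):
    print(n,robot.camera_info(n))
    cv2.imwrite(f"pics/{n}0.png",robot.read_camera(n)[:,:,::-1])
E
```

```text
0.0 [203.60661581 510.38554616 231.86306853] [-3.24564020e-04  1.88747487e-01  9.82025275e-01 -8.00346101e-04] 92.88851907866164 14.0
scene {'fx': 450.7273192324607, 'fy': 450.7273192324607, 'cx': 319.9549908762744, 'cy': 235.8409866491449, 'position': array([1005.19503853,  725.16939095,  783.48643882]), 'rotation': array([0.26452168, 0.11057362, 0.37458405, 0.88175311])}
side {'fx': 461.3577084332901, 'fy': 461.3577084332901, 'cx': 319.40207385240586, 'cy': 236.39171396485546, 'position': array([ 443.5338003 , -811.989044  ,  873.30174043]), 'rotation': array([ 0.91557132,  0.39284996, -0.03007612, -0.08058223])}
wrist {'fx': 350.31534778645164, 'fy': 350.31534778645164, 'cx': 316.7767720789372, 'cy': 242.77397367807006, 'tool_from_camera': array([[-9.94771467e-04,  9.60274607e-01,  2.79054993e-01,
         7.81887126e+01],
       [ 9.99999476e-01,  1.02259431e-03,  4.58676473e-05,
        -1.82679824e+00],
       [-2.41314511e-04,  2.79054892e-01, -9.60275121e-01,
        -1.52564489e+02],
       [ 0.00000000e+00,  0.00000000e+00,  0.00000000e+00,
         1.00000000e+00]])}
```

View pics/scene0.png

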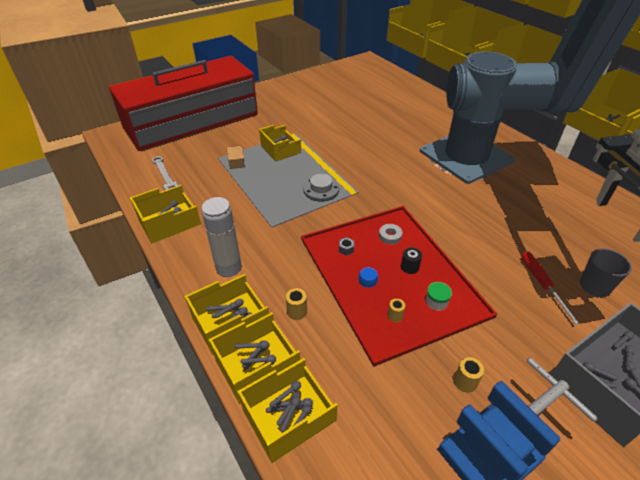

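View pics/side0.png

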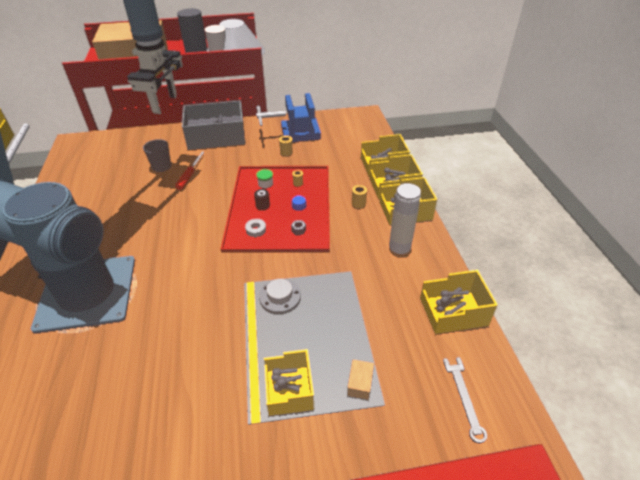

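Run:
```python
import cv2,numpy as np
a=cv2.imread('pics/scene0.png');b=cv2.imread('pics/side0.png')
def up(i,x,y,w,h,k): return cv2.resize(i[y:y+h,x:x+w],None,fx=k,fy=k,interpolation=cv2.INTER_CUBIC)
# scene tray + sleeves: left 500 wide ; side tray
cv2.imwrite('pics/c1.png',up(a,280,210,230,190,3.15)[:600,:800] if 0 else cv2.resize(a[210:400,280:510],(720,595),interpolation=cv2.INTER_CUBIC))
cv2.imwrite('pics/c2.png',np.hstack([up(a,215,120,145,110,2.7)[:,:391], up(b,240,270,150,150,2.7)[:297,:405]]))
```

```text
(no output)
```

View pics/c1.png

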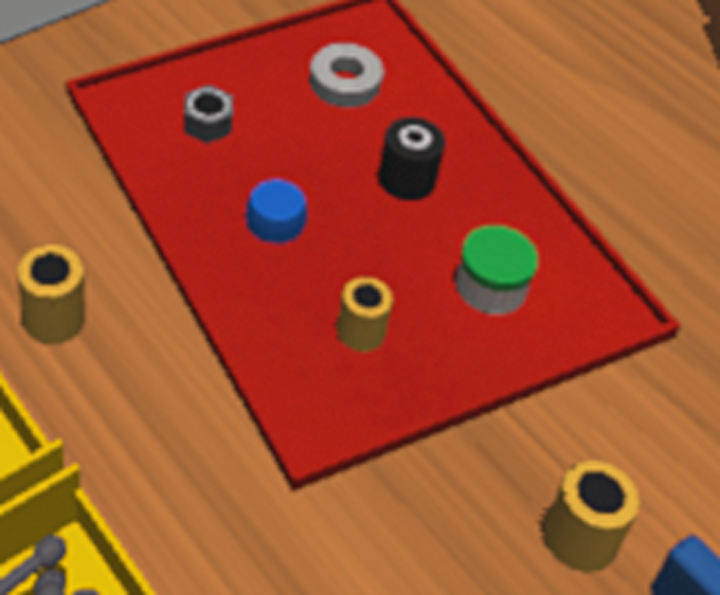

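View pics/wrist0.png

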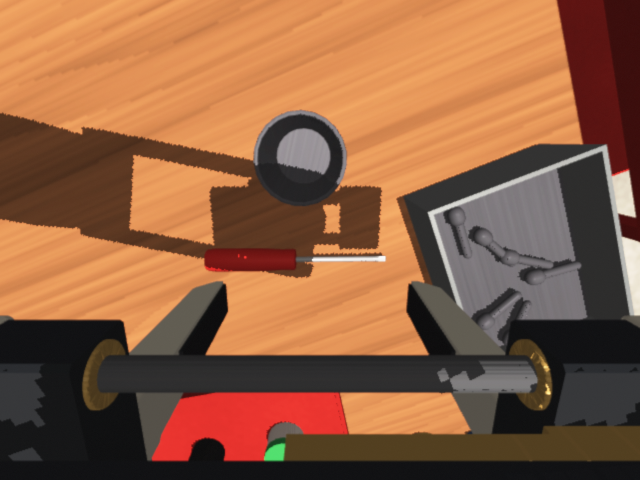

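```bash
cat > h.py <<'E'
from station import robot
import numpy as np, cv2
from scipy.spatial.transform import Rotation as R
def quat(q): return R.from_quat([q[1],q[2],q[3],q[0]])
def cam(name,state=None):
    i=robot.camera_info(name)
    if name=='wrist':
        T=np.eye(4);T[:3,:3]=quat(state['orientation']).as_matrix();T[:3,3]=state['position'];T=T@np.array(i['tool_from_camera'])
    else:
        T=np.eye(4);T[:3,:3]=quat(i['rotation']).as_matrix();T[:3,3]=i['position']
    return dict(T=T,f=i['fx'],cx=i['cx'],cy=i['cy'])
def ray(c,u,v):
    d=c['T'][:3,:3]@np.array([(u-c['cx'])/c['f'],-(v-c['cy'])/c['f'],-1.]); return c['T'][:3,3],d/np.linalg.norm(d)
def at_z(c,u,v,z):
    o,d=ray(c,u,v); return o+d*(z-o[2])/d[2]
def tri(obs):
    A=np.zeros((3,3));b=np.zeros(3);P=[]
    for c,(u,v) in obs:
        o,d=ray(c,u,v);M=np.eye(3)-np.outer(d,d);A+=M;b+=M@o;P.append((o,M))
    x=np.linalg.solve(A,b); return x,max(np.linalg.norm(M@(x-o)) for o,M in P)
def proj(c,p):
    q=c['T'][:3,:3].T@(np.array(p)-c['T'][:3,3]); return c['cx']+c['f']*q[0]/-q[2], c['cy']-c['f']*q[1]/-q[2]
E
python3 - <<'E'
from h import *
a,b=cam('scene'),cam('side')
P=dict(nut=((346.8,243.2),(299,225)),bearing=((390.9,232),(256,225)),cap=((368.5,273.9),(299,201)),bushing=((412.6,253.8),(262,192)),sleeve=((397.6,304.5),(297.5,173)),tin=((439.5,292),(265,175)),
boss=((319.5,180.5),(279,290)),binrim=((280,139),(288,378)))
for k,(u,v) in P.items():
    x,e=tri([(a,u),(b,v)]);print(k,x.round(1),round(e,1))
for u,v in [(228,150),(356,190)]: print('tc',at_z(a,u,v,3).round())
E
```

```text
nut [539.5 123.8  24.8] 2.9
bearing [423.8 149.2  21. ] 2.3
cap [554.6 228.1  23.4] 2.4
bushing [452.  253.9  51.4] 2.1
sleeve [566.8 339.   42.6] 2.0
tin [467.8 358.6  34.8] 2.7
boss [ 462.8 -106.3   34.9] 0.1
binrim [ 454.9 -339.1   42. ] 0.8
tc [ 591. -429.    3.]
tc [379. -49.   3.]
```

View pics/c2.png

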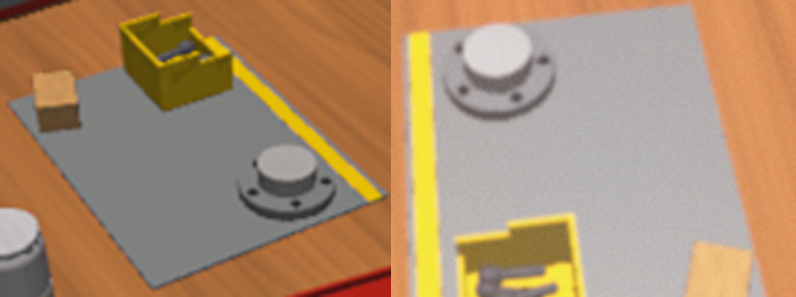

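Sleeve lookalikes in the scene picture: (297,296), on the bench right of the bins; (470,368), by the vise; (397,304), in the tray. The one at (397,304) is the smallest and the only one in the red tray, and the enlarged crop confirms it. In the mat crop, the hub is at the tray end and the bin at the far right. Next come two wrist views from above the tray.

Request:
servo_tool(
  targets=[
    [3.7, -2.7, 0.3, 0, 0, 0.038, 9.3],
    [3.7, -2.7, 0.3, 0, 0, 0.038, 9.3],
    [3.7, -2.7, 0.3, 0, 0, 0.038, 9.3],
    [3.7, -2.7, 0.3, 0, 0, 0.038, 9.3],
    [3.7, -2.7, 0.3, 0, 0, 0.038, 9.3],
  ],
)

```text
time: 0.78
position: [389.8, 374.7, 247.5]
orientation: [-0.0, 0.094, 0.996, -0.0]
force: [1.1, -0.2, 0.1]
gripper_width: 92.8
finger_force: 0.0
```

Request:
servo_tool(
  targets=[
    [3.7, -2.7, 0.3, 0, 0, 0.038, 9.3],
    [3.7, -2.7, 0.3, 0, 0, 0.038, 9.3],
    [3.7, -2.7, 0.3, 0, 0, 0.038, 9.3],
    [3.7, -2.7, 0.3, 0, 0, 0.038, 9.3],
    [3.7, -2.7, 0.3, 0, 0, 0.038, 9.3],
  ],
)

```text
time: 1.4
position: [574.8, 239.8, 262.3]
orientation: [-0.0, -0.001, 1.0, -0.0]
force: [0.6, 0.5, -0.0]
gripper_width: 93.1
finger_force: 0.0
```

Request:
servo_tool(
  targets=[
    [0, 0, 0, 0, 0, 0, 9.3],
    [0, 0, 0, 0, 0, 0, 9.3],
    [0, 0, 0, 0, 0, 0, 9.3],
    [0, 0, 0, 0, 0, 0, 9.3],
    [0, 0, 0, 0, 0, 0, 9.3],
  ],
)

```text
time: 2.02
position: [573.4, 241.4, 262.9]
orientation: [0.0, -0.001, 1.0, 0.0]
force: [-0.2, -0.5, 0.6]
gripper_width: 93.0
finger_force: 0.0
```

```bash
cat >> h.py <<'E'
import pickle
def snap(n):
    s=robot.get_state();c=cam('wrist',s);im=robot.read_camera('wrist')[:,:,::-1].copy()
    cv2.imwrite(f'pics/{n}.png',im);pickle.dump(c,open(f'pics/{n}.pkl','wb'));print(s['time'],np.round(s['position'],1),quat(s['orientation']).as_matrix().round(3)[:,1],s['dq'].__abs__().max() if hasattr(s['dq'],'__abs__') else '')
    return im,c
E
python3 -c "
from h import *
snap('wA')"
```

```text
2.025 [573.4 241.4 262.9] [-0.001  1.     0.   ] 0.0049327263338764075
```

View pics/wA.png

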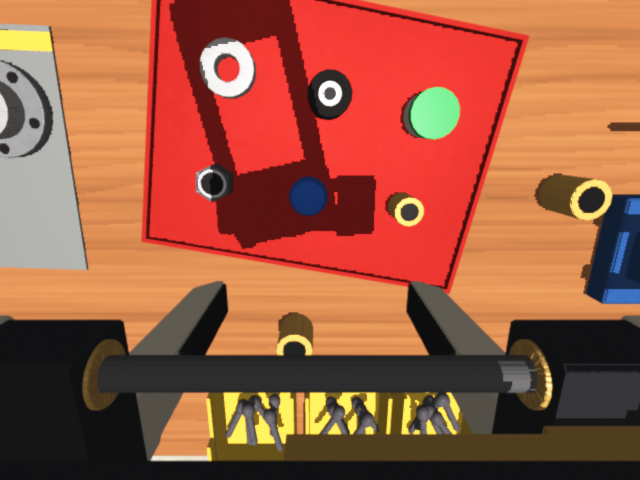

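The wrist view shows all six tray items: bearing (228,67), bushing (330,94), tin (434,113), nut (211,183), cap (308,196) and sleeve bore (408,211). I'll shift toward the mat for the second and third views.

Request:
servo_tool(
  targets=[
    [0, -5, 0, 0, 0, 0, 9.3],
    [0, -5, 0, 0, 0, 0, 9.3],
    [0, -5, 0, 0, 0, 0, 9.3],
    [0, 0, 0, 0, 0, 0, 9.3],
    [0, 0, 0, 0, 0, 0, 9.3],
  ],
)

```text
time: 2.7
position: [573.9, 91.2, 262.8]
orientation: [0.0, 0.0, 1.0, 0.0]
force: [-0.8, -0.0, 0.1]
gripper_width: 92.9
finger_force: 0.0
```

```bash
python3 -c "
from h import *
snap('wB')"
```

```text
2.7 [573.9  91.2 262.8] [0.    1.    0.001] 0.027005476637721956
```

Request:
servo_tool(
  targets=[
    [0, -5, 0, 0, 0, 0, 9.3],
    [0, -5, 0, 0, 0, 0, 9.3],
    [0, -5, 0, 0, 0, 0, 9.3],
    [0, -5, 0, 0, 0, 0, 9.3],
    [0, -5, 0, 0, 0, 0, 9.3],
  ],
)

```text
time: 3.38
position: [574.4, -158.9, 262.7]
orientation: [0.0, -0.001, 1.0, 0.0]
force: [0.5, 0.2, 0.8]
gripper_width: 93.0
finger_force: 0.0
```

Request:
servo_tool(
  targets=[
    [0, -2, 0, 0, 0, 0, 9.3],
    [0, 0, 0, 0, 0, 0, 9.3],
    [0, 0, 0, 0, 0, 0, 9.3],
    [0, 0, 0, 0, 0, 0, 9.3],
    [0, 0, 0, 0, 0, 0, 9.3],
  ],
)

```text
time: 4.0
position: [574.1, -177.9, 262.8]
orientation: [0.0, -0.001, 1.0, 0.0]
force: [0.4, 1.0, -0.5]
gripper_width: 92.6
finger_force: 0.0
```

```bash
python3 -c "
from h import *
snap('wC')"
```

```text
4.0 [ 574.1 -177.9  262.8] [-0.002  1.     0.   ] 0.008284709750723724
```

View pics/wB.png

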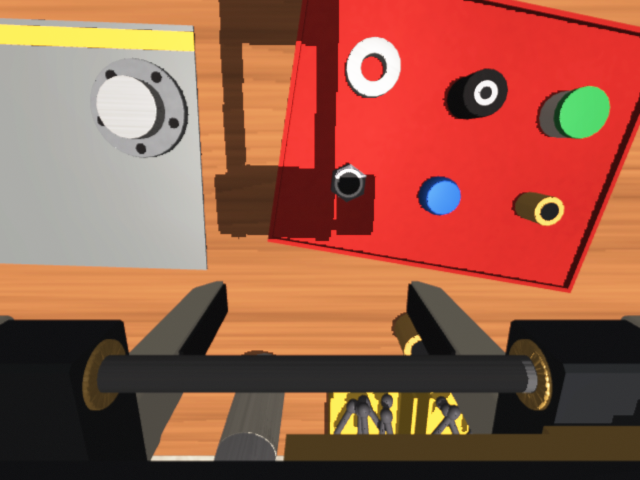

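View pics/wC.png

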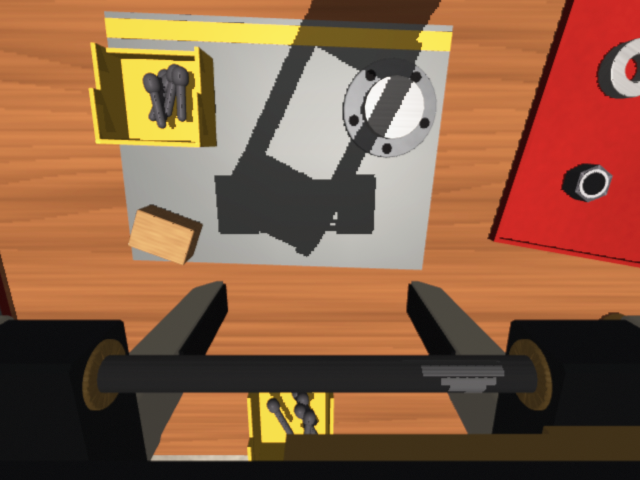

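Run:
```python
from h import *
L={n:(cv2.imread(f'pics/{n}.png'),pickle.load(open(f'pics/{n}.pkl','rb'))) for n in ('wA','wB','wC')}
P=dict(bearing={'wA':(228,67.5),'wB':(373,67)},bushing={'wA':(330,94),'wB':(486,93)},nut={'wA':(211,183),'wB':(348.5,182),'wC':(594,183)},
cap={'wA':(308,196.5),'wB':(442,195.5)},sleeve={'wA':(409,211),'wB':(549.5,211)},tin={'wA':(435,113),'wB':(583,112)},boss={'wB':(127,107),'wC':(394.5,107)})
H=dict(bearing=23,bushing=51,nut=27,cap=29,sleeve=45,tin=41,boss=39)
for k,d in P.items():
    x,e=tri([(L[n][1],p) for n,p in d.items()]);print(k,x.round(1),round(e,1),[at_z(L[n][1],*p,H[k])[:2].round(1) for n,p in d.items()])
C=L['wC'][1]
cs=[at_z(C,*p,3)[:2] for p in [(106,12),(453,26),(422,269),(135,261)]]
print(np.round(cs,1)); tl,tr,br,bl=cs  # near-right, near-left, far-left, far-right
m=sum(cs)/4
print('centre',m,'len',[np.linalg.norm(a-b).round(1) for a,b in ((tl,tr),(tr,br),(br,bl),(bl,tl))])
for a,b in ((tl,tr),(bl,br)): d=b-a;print('yaw',np.arctan2(-d[0],d[1]))
for a,b in ((tl,bl),(tr,br)): d=b-a;print('yaw',np.arctan2(d[1],d[0]))
im=[]
for n,(x,y) in (('wA',(180,20)),('wA',(370,150)),('wB',(80,50)),('wC',(80,0)),('wC',(340,40)),('wA',(265,40))):
    im.append(cv2.resize(L[n][0][y:y+100,x:x+120],(264,220),interpolation=cv2.INTER_CUBIC))
b=L['wA'][0]
nut=cv2.resize(b[163:203,181:241],(330,220),interpolation=cv2.INTER_CUBIC);nb=cv2.resize(L['wC'][0][163:203,564:624],(330,220),interpolation=cv2.INTER_CUBIC)
o=np.hstack([nut,nb]);cv2.imwrite('pics/c3.png',np.vstack([np.hstack(im[:3])[:, :660] ,o]))
```

```text
bearing [421.8 148.2  17.2] 0.0 [array([422.8, 149.5]), array([422.9, 147.3])]
bushing [451.2 252.6  52. ] 0.1 [array([451.2, 252.7]), array([451. , 253.1])]
nut [538.8 124.3  28.7] 0.6 [array([539.1, 123.5]), array([538.5, 124.8]), array([539.5, 125.5])]
cap [554.2 230.1  24.1] 0.2 [array([553.7, 230.2]), array([553.2, 228.3])]
sleeve [566.9 338.5  46.6] 0.4 [array([566.8, 338.9]), array([567.6, 339.6])]
tin [467.4 359.8  37.7] 0.1 [array([467.6, 358.7]), array([467.6, 357.4])]
boss [ 462.2 -101.2   38.1] 0.2 [array([ 462.1, -100.7]), array([ 462.4, -101.4])]
[[ 368.1 -396.5]
 [ 380.5  -38.1]
 [ 649.3  -47.5]
 [ 639.  -405.7]]
centre [ 509.20998333 -221.91452436] len [np.float64(358.6), np.float64(269.0), np.float64(358.3), np.float64(271.1)]
yaw -0.03462503047255793
yaw -0.028767329241124785
yaw -0.03395181782057016
yaw -0.03508641578835727
```

View pics/c3.png

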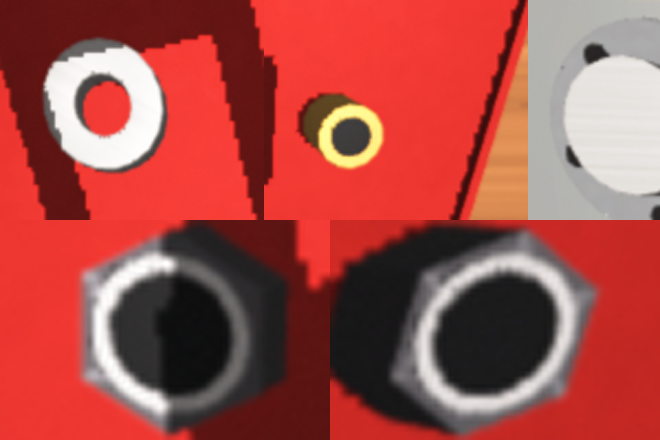

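Checks hold: the mat sides measure 359 × 270, the hub found from the mat and found directly agree to 1 mm, and the heights fit. Targets are bushing (458.8,-220.6), sleeve (548.8,-223.6), nut (551.8,-133.6) and hub (462.4,-101). The nut's flats lie at yaw ≈ -0.08. Next I move above the bushing.

Request:
servo_tool(
  targets=[
    [-1.2, 4.3, 0, 0, 0, 0, 6.5],
    [-1.2, 4.3, 0, 0, 0, 0, 6.5],
    [-1.2, 4.3, 0, 0, 0, 0, 6.5],
    [-1.2, 4.3, 0, 0, 0, 0, 6.5],
    [-1.2, 4.3, 0, 0, 0, 0, 6.5],
  ],
)

```text
time: 4.68
position: [513.3, 37.4, 262.9]
orientation: [0.0, -0.0, 1.0, 0.0]
force: [0.5, 0.3, 0.1]
gripper_width: 65.0
finger_force: 0.0
```

Request:
servo_tool(
  targets=[
    [-1.3, 4.3, -2, 0, 0, 0, 6.5],
    [-1.3, 4.3, -3, 0, 0, 0, 6.5],
    [-1.3, 4.3, -3, 0, 0, 0, 6.5],
    [-1.2, 4.3, -3, 0, 0, 0, 6.5],
    [-1.2, 4.3, -3, 0, 0, 0, 6.5],
  ],
)

```text
time: 5.3
position: [450.4, 252.4, 122.2]
orientation: [0.001, -0.0, 1.0, 0.0]
force: [0.6, 0.2, -0.7]
gripper_width: 64.8
finger_force: 0.0
```

Request:
servo_tool(
  targets=[
    [0, 0, 0, 0, 0, 0, 6.5],
    [0, 0, 0, 0, 0, 0, 6.5],
    [0, 0, 0, 0, 0, 0, 6.5],
    [0, 0, 0, 0, 0, 0, 6.5],
    [0, 0, 0, 0, 0, 0, 6.5],
  ],
)

```text
time: 5.92
position: [451.5, 250.2, 123.2]
orientation: [0.0, 0.001, 1.0, 0.0]
force: [-0.6, -0.2, -0.3]
gripper_width: 65.1
finger_force: 0.0
```

Request:
servo_tool(
  targets=[
    [0, 0.2, -2.4, 0, 0, 0, 6.5],
    [0, 0, -2.4, 0, 0, 0, 6.5],
    [0, 0, -2.4, 0, 0, 0, 6.5],
    [0, 0, -2.3, 0, 0, 0, 6.5],
    [0, 0, 0, 0, 0, 0, 6.5],
  ],
)

```text
time: 6.55
position: [449.7, 252.1, 26.4]
orientation: [-0.002, 0.0, 1.0, -0.001]
force: [-0.2, -0.6, 0.6]
gripper_width: 64.8
finger_force: 0.0
```

Request:
servo_tool(
  targets=[
    [0, 0, 0, 0, 0, 0, 3.5],
    [0, 0, 0, 0, 0, 0, 3.5],
    [0, 0, 0, 0, 0, 0, 3.5],
    [0, 0, 0, 0, 0, 0, 3.5],
    [0, 0, 0, 0, 0, 0, 3.5],
  ],
  squeeze=25,
)

```text
time: 7.18
position: [451.6, 253.1, 28.6]
orientation: [0.001, -0.0, 1.0, 0.0]
force: [-0.3, 0.6, 7.4]
gripper_width: 43.5
finger_force: 25.0
```

Request:
servo_tool(
  targets=[
    [0, 0, 3, 0, 0, 0, 3.5],
    [0, 0, 3, 0, 0, 0, 3.5],
    [0, -2, 3, 0, 0, 0, 3.5],
    [0.1, -5, 0, 0, 0, 0, 3.5],
    [0.1, -5, 0, 0, 0, 0, 3.5],
  ],
)

```text
time: 7.8
position: [452.8, 131.9, 118.1]
orientation: [0.001, -0.001, 1.0, -0.0]
force: [0.8, -1.1, -0.7]
gripper_width: 43.9
finger_force: 25.0
```

Request:
servo_tool(
  targets=[
    [0.1, -5, 0, 0, 0, 0, 3.5],
    [0.1, -5, 0, 0, 0, 0, 3.5],
    [0.1, -5, 0, 0, 0, 0, 3.5],
    [0.1, -5, 0, 0, 0, 0, 3.5],
    [0.1, -5, 0, 0, 0, 0, 3.5],
  ],
)

```text
time: 8.43
position: [457.5, -118.7, 117.7]
orientation: [-0.0, -0.0, 1.0, 0.0]
force: [0.6, -0.4, -0.9]
gripper_width: 43.6
finger_force: 25.0
```

Request:
servo_tool(
  targets=[
    [0, -5, 0, 0, 0, 0, 3.5],
    [0, -4, 0, 0, 0, 0, 3.5],
    [0, -1.4, 0, 0, 0, 0, 3.5],
    [0, 0, 0, 0, 0, 0, 3.5],
    [0, 0, 0, 0, 0, 0, 3.5],
  ],
)

```text
time: 9.05
position: [457.6, -219.6, 117.4]
orientation: [-0.0, -0.001, 1.0, 0.001]
force: [-0.3, -0.1, -1.4]
gripper_width: 43.5
finger_force: 25.0
```

Request:
servo_tool(
  targets=[
    [0, 0, 0, 0, 0, 0, 3.5],
    [0, 0, 0, 0, 0, 0, 3.5],
    [0, 0, 0, 0, 0, 0, 3.5],
    [0, 0, 0, 0, 0, 0, 3.5],
    [0, 0, 0, 0, 0, 0, 3.5],
  ],
)

```text
time: 9.68
position: [457.9, -221.2, 117.6]
orientation: [-0.0, -0.0, 1.0, -0.0]
force: [-0.2, -0.3, -1.2]
gripper_width: 43.8
finger_force: 25.0
```

Request:
servo_tool(
  targets=[
    [0.1, 0.1, -2.5, 0, 0, 0, 3.5],
    [0, 0, -2.5, 0, 0, 0, 3.5],
    [0, 0, -2.5, 0, 0, 0, 3.5],
    [0, 0, -1.2, 0, 0, 0, 3.5],
    [0, 0, -0.2, 0, 0, 0, 3.5],
  ],
)

```text
time: 10.3
position: [458.6, -220.0, 28.1]
orientation: [-0.001, -0.0, 1.0, 0.0]
force: [0.3, 0.3, -0.6]
gripper_width: 43.9
finger_force: 25.0
```

Request:
servo_tool(
  targets=[
    [0, 0, -0.1, 0, 0, 0, 3.5],
    [0, 0, -0.1, 0, 0, 0, 3.5],
    [0, 0, 0, 0, 0, 0, 3.5],
    [0, 0, 0, 0, 0, 0, 3.5],
    [0, 0, 0, 0, 0, 0, 3.5],
  ],
)

```text
time: 10.92
position: [458.9, -220.2, 26.8]
orientation: [0.0, -0.0, 1.0, -0.0]
force: [-0.9, 0.5, -0.9]
gripper_width: 43.4
finger_force: 25.0
```

Request:
servo_tool(
  targets=[
    [0, 0, -0.05, 0, 0, 0, 3.5],
    [0, 0, -0.05, 0, 0, 0, 3.5],
    [0, 0, 0, 0, 0, 0, 3.5],
    [0, 0, 0, 0, 0, 0, 3.5],
    [0, 0, 0, 0, 0, 0, 3.5],
  ],
)

```text
time: 11.55
position: [459.0, -220.3, 26.7]
orientation: [0.0, -0.0, 1.0, -0.0]
force: [-2.8, 0.9, 9.6]
gripper_width: 44.1
finger_force: 25.0
```

Request:
servo_tool(
  targets=[
    [0, 0, 0, 0, 0, 0, 6.0],
    [0, 0, 0, 0, 0, 0, 6.0],
    [0, 0, 0, 0, 0, 0, 6.0],
    [0, 0, 1.5, 0, 0, 0, 6.0],
    [0, 0, 3, 0, 0, 0, 6.0],
  ],
)

```text
time: 12.18
position: [458.2, -219.7, 70.9]
orientation: [-0.001, -0.0, 1.0, 0.001]
force: [0.3, 0.2, 0.7]
gripper_width: 59.8
finger_force: 0.0
```

Request:
servo_tool(
  targets=[
    [0, 0, 4, 0, 0, 0, 6.0],
    [0, 2, 4, 0, 0, 0, 6.0],
    [1, 4, 0, 0, 0, 0, 6.0],
    [1, 5, 0, 0, 0, 0, 6.0],
    [1, 5, 0, 0, 0, 0, 6.0],
  ],
)

```text
time: 12.8
position: [489.3, -59.0, 152.0]
orientation: [0.001, 0.0, 1.0, -0.0]
force: [0.6, -0.3, 0.9]
gripper_width: 60.0
finger_force: 0.0
```

Request:
servo_tool(
  targets=[
    [1, 5, 0, 0, 0, 0, 6.0],
    [1, 5, 0, 0, 0, 0, 6.0],
    [1, 5, 0, 0, 0, 0, 6.0],
    [1, 5, 0, 0, 0, 0, 6.0],
    [1, 5, 0, 0, 0, 0, 6.0],
  ],
)

```text
time: 13.42
position: [539.2, 191.6, 151.8]
orientation: [0.001, -0.0, 1.0, 0.0]
force: [0.2, -0.5, -0.6]
gripper_width: 60.2
finger_force: 0.0
```

Request:
servo_tool(
  targets=[
    [1, 5, 0, 0, 0, 0, 6.0],
    [1, 5, 0, 0, 0, 0, 6.0],
    [0.8, 4.9, 0, 0, 0, 0, 6.0],
    [0, 0, 0, 0, 0, 0, 6.0],
    [0, 0, 0, 0, 0, 0, 6.0],
  ],
)

```text
time: 14.05
position: [566.5, 338.4, 151.0]
orientation: [-0.0, -0.0, 1.0, -0.0]
force: [0.4, 0.8, -0.6]
gripper_width: 59.9
finger_force: 0.0
```

Request:
servo_tool(
  targets=[
    [0, 0, 0, 0, 0, 0, 6.0],
    [0, 0, 0, 0, 0, 0, 6.0],
    [0, 0, 0, 0, 0, 0, 6.0],
    [0, 0, 0, 0, 0, 0, 6.0],
    [0, 0, 0, 0, 0, 0, 6.0],
  ],
)

```text
time: 14.68
position: [566.9, 338.7, 150.7]
orientation: [-0.0, -0.0, 1.0, -0.0]
force: [-1.0, -0.0, 0.9]
gripper_width: 59.9
finger_force: 0.0
```

Request:
servo_tool(
  targets=[
    [0, 0, -3, 0, 0, 0, 6.0],
    [0, 0, -3, 0, 0, 0, 6.0],
    [0, 0, -3, 0, 0, 0, 6.0],
    [0, 0, -2.6, 0, 0, 0, 6.0],
    [0, 0, -1, 0, 0, 0, 6.0],
  ],
)

```text
time: 15.3
position: [565.8, 338.4, 22.8]
orientation: [-0.001, -0.0, 1.0, -0.001]
force: [-0.9, 0.3, 0.4]
gripper_width: 59.9
finger_force: 0.0
```

Request:
servo_tool(
  targets=[
    [0, 0, 0, 0, 0, 0, 6],
    [0, 0, 0, 0, 0, 0, 2.2],
    [0, 0, 0, 0, 0, 0, 2.2],
    [0, 0, 0, 0, 0, 0, 2.2],
    [0, 0, 0, 0, 0, 0, 2.2],
  ],
)

```text
time: 15.92
position: [567.3, 339.2, 25.5]
orientation: [0.001, -0.0, 1.0, 0.0]
force: [-1.1, 0.8, 2.9]
gripper_width: 31.2
finger_force: 25.0
```

Request:
servo_tool(
  targets=[
    [0, 0, 0, 0, 0, 0, 2.2],
    [0, 0, 0, 0, 0, 0, 2.2],
    [0, 0, 0, 0, 0, 0, 2.2],
    [0, 0, 0, 0, 0, 0, 2.2],
    [0, 0, 0, 0, 0, 0, 2.2],
  ],
)

```text
time: 16.55
position: [567.3, 339.2, 25.5]
orientation: [0.001, -0.0, 1.0, 0.0]
force: [-1.1, 1.0, 5.5]
gripper_width: 31.2
finger_force: 25.0
```

Request:
servo_tool(
  targets=[
    [0, 0, 3, 0, 0, 0, 2.2],
    [0, 0, 3, 0, 0, 0, 2.2],
    [0, -2, 3, 0, 0, 0, 2.2],
    [0, -4, 0, 0, 0, 0, 2.2],
    [-0.2, -5, 0, 0, 0, 0, 2.2],
  ],
)

```text
time: 17.18
position: [564.5, 228.1, 114.3]
orientation: [-0.0, -0.001, 1.0, -0.0]
force: [-0.1, -0.5, -1.9]
gripper_width: 31.5
finger_force: 25.0
```

Request:
servo_tool(
  targets=[
    [-0.2, -5, 0, 0, 0, 0, 2.2],
    [-0.2, -5, 0, 0, 0, 0, 2.2],
    [-0.2, -5, 0, 0, 0, 0, 2.2],
    [-0.2, -5, 0, 0, 0, 0, 2.2],
    [-0.2, -5, 0, 0, 0, 0, 2.2],
  ],
)

```text
time: 17.8
position: [553.9, -22.8, 114.0]
orientation: [-0.001, -0.0, 1.0, 0.0]
force: [0.5, -0.8, -2.2]
gripper_width: 31.6
finger_force: 25.0
```

Request:
servo_tool(
  targets=[
    [-0.2, -5, 0, 0, 0, 0, 2.2],
    [-0.2, -5, 0, 0, 0, 0, 2.2],
    [-0.2, -5, 0, 0, 0, 0, 2.2],
    [0, -4, 0, 0, 0, 0, 2.2],
    [0, -1.3, 0, 0, 0, 0, 2.2],
  ],
)

```text
time: 18.42
position: [548.1, -226.5, 113.8]
orientation: [-0.001, 0.001, 1.0, 0.0]
force: [0.4, 0.6, -2.3]
gripper_width: 31.2
finger_force: 25.0
```

Request:
servo_tool(
  targets=[
    [0, 0, 0, 0, 0, 0, 2.2],
    [0, 0, 0, 0, 0, 0, 2.2],
    [0, 0, 0, 0, 0, 0, 2.2],
    [0, 0, 0, 0, 0, 0, 2.2],
    [0, 0, 0, 0, 0, 0, 2.2],
  ],
)

```text
time: 19.05
position: [549.0, -223.6, 114.8]
orientation: [0.0, -0.001, 1.0, -0.0]
force: [0.3, -0.2, -1.8]
gripper_width: 31.3
finger_force: 25.0
```

```bash
python3 -c "
from h import *
im,c=snap('wD')
print(proj(c,(458.8,-220.6,49)),proj(c,(549.2,-223.6,130)))"
```

```text
19.05 [ 549.  -223.6  114.8] [-0.001  1.    -0.   ] 0.004284696549938606
(np.float64(324.52674099902407), np.float64(120.78619888609312)) (np.float64(320.29682296047326), np.float64(328.1485784627843))
```

View pics/wD.png

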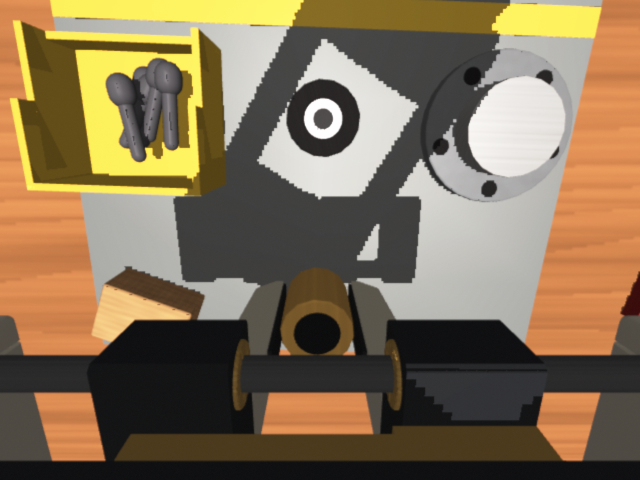

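```bash
python3 -c "
from h import *
c=pickle.load(open('pics/wD.pkl','rb'))
for n,u,v,z in (('bush',322.5,118.5,49),('sleeve',317.5,333,134.3),('boss',516.5,126,39),('binR near',193,24,63),('binR far',200,192,63),('binbase',222,195,3)): print(n,at_z(c,u,v,z).round(1))
"
```

```text
bush [ 457.5 -221.8   49. ]
sleeve [ 549.1 -224.8  134.3]
boss [ 461.3 -101.6   39. ]
binR near [ 412.5 -288.8   63. ]
binR far [ 498.8 -293.2   63. ]
binbase [ 509.5 -296.8    3. ]
```

Request:
servo_tool(
  targets=[
    [-0.1, 0, -2.5, 0, 0, 0, 2.2],
    [0, 0, -2.5, 0, 0, 0, 2.2],
    [0, 0, -2.5, 0, 0, 0, 2.2],
    [0, 0, -1.3, 0, 0, 0, 2.2],
    [0, 0, -0.2, 0, 0, 0, 2.2],
  ],
)

```text
time: 19.73
position: [547.5, -224.0, 24.0]
orientation: [-0.001, -0.0, 1.0, 0.0]
force: [-1.3, -0.5, -2.0]
gripper_width: 31.7
finger_force: 25.0
```

Request:
servo_tool(
  targets=[
    [0, 0, 0, 0, 0, 0, 2.2],
    [0, 0, 0, 0, 0, 0, 2.2],
    [0, 0, 0, 0, 0, 0, 2.2],
    [0, 0, 0, 0, 0, 0, 2.2],
    [0, 0, 0, 0, 0, 0, 2.2],
  ],
)

```text
time: 20.35
position: [547.9, -224.2, 24.8]
orientation: [0.0, -0.0, 1.0, -0.0]
force: [0.4, -0.2, -2.5]
gripper_width: 31.5
finger_force: 25.0
```

Request:
servo_tool(
  targets=[
    [0, 0, -0.05, 0, 0, 0, 2.2],
    [0, 0, -0.05, 0, 0, 0, 2.2],
    [0, 0, -0.05, 0, 0, 0, 2.2],
    [0, 0, 0, 0, 0, 0, 2.2],
    [0, 0, 0, 0, 0, 0, 2.2],
  ],
)

```text
time: 20.98
position: [547.9, -224.2, 23.5]
orientation: [0.0, -0.0, 1.0, -0.0]
force: [-1.5, -0.1, 2.9]
gripper_width: 31.8
finger_force: 25.0
```

Request:
servo_tool(
  targets=[
    [0, 0, 0, 0, 0, 0, 5.0],
    [0, 0, 0, 0, 0, 0, 5.0],
    [0, 0, 0, 0, 0, 0, 5.0],
    [0, 0, 1.5, 0, 0, 0, 5.0],
    [0, 0, 3, 0, 0, 0, 5.0],
  ],
)

```text
time: 21.6
position: [547.2, -223.8, 68.3]
orientation: [-0.001, -0.0, 1.0, 0.001]
force: [0.2, -0.0, 0.3]
gripper_width: 50.0
finger_force: 0.0
```

Request:
servo_tool(
  targets=[
    [0, 0, 3, 0, 0, 0, 6.0],
    [0, 2, 2, 0, 0, 0, 6.0],
    [0, 4, 0, 0, 0, 0, 6.0],
    [-0.2, 5, 0, 0, 0, -0.02, 6.0],
    [-0.2, 5, 0, 0, 0, -0.02, 6.0],
  ],
)

```text
time: 22.22
position: [543.2, -61.6, 118.6]
orientation: [0.0, 0.02, 1.0, 0.0]
force: [0.8, 0.6, 0.7]
gripper_width: 60.0
finger_force: 0.0
```

Request:
servo_tool(
  targets=[
    [-0.2, 5, 0, 0, 0, -0.02, 6.0],
    [-0.2, 5, 0, 0, 0, -0.02, 6.0],
    [-0.1, 5, 0, 0, 0, 0, 6.0],
    [0, 3.9, 0, 0, 0, 0, 6.0],
    [0, 0, 0, 0, 0, 0, 6.0],
  ],
)

```text
time: 22.85
position: [537.6, 128.4, 118.5]
orientation: [-0.0, 0.038, 0.999, 0.0]
force: [0.5, -0.5, -0.1]
gripper_width: 59.9
finger_force: 0.0
```

Request:
servo_tool(
  targets=[
    [0, 0, 0, 0, 0, 0, 6.0],
    [0, 0, 0, 0, 0, 0, 6.0],
    [0, 0, 0, 0, 0, 0, 6.0],
    [0, 0, 0, 0, 0, 0, 6.0],
    [0, 0, 0, 0, 0, 0, 6.0],
  ],
)

```text
time: 23.48
position: [538.9, 124.4, 118.1]
orientation: [-0.0, 0.04, 0.999, -0.0]
force: [-0.8, -0.0, 0.1]
gripper_width: 59.7
finger_force: 0.0
```

Request:
servo_tool(
  targets=[
    [0, 0, -2.5, 0, 0, 0, 6.0],
    [0, 0, -2.5, 0, 0, 0, 6.0],
    [0, 0, -2.5, 0, 0, 0, 6.0],
    [0, 0, -1.5, 0, 0, 0, 6.0],
    [0, 0, -0.6, 0, 0, 0, 6.0],
  ],
)

```text
time: 24.1
position: [538.6, 124.7, 21.4]
orientation: [-0.001, 0.04, 0.999, -0.0]
force: [-0.0, 0.0, 0.2]
gripper_width: 60.2
finger_force: 0.0
```

Request:
servo_tool(
  targets=[
    [0, 0, 0, 0, 0, 0, 6],
    [0, 0, 0, 0, 0, 0, 2.8],
    [0, 0, 0, 0, 0, 0, 2.8],
    [0, 0, 0, 0, 0, 0, 2.8],
    [0, 0, 0, 0, 0, 0, 2.8],
  ],
)

```text
time: 24.72
position: [539.2, 124.9, 22.7]
orientation: [0.0, 0.04, 0.999, 0.0]
force: [-0.4, 1.3, 3.7]
gripper_width: 35.8
finger_force: 25.0
```

Request:
servo_tool(
  targets=[
    [0, 0, 0, 0, 0, 0, 2.8],
    [0, 0, 0, 0, 0, 0, 2.8],
    [0, 0, 3, 0, 0, 0, 2.8],
    [0, 0, 3, 0, 0, 0, 2.8],
    [0, 0, 3, 0, 0, 0, 2.8],
  ],
)

```text
time: 25.35
position: [538.3, 124.7, 112.4]
orientation: [-0.001, 0.04, 0.999, -0.0]
force: [-0.8, -0.0, -1.2]
gripper_width: 35.9
finger_force: 25.0
```

Request:
servo_tool(
  targets=[
    [0.2, -3, 0, 0, 0, 0.01, 2.8],
    [0.2, -5, 0, 0, 0, 0.01, 2.8],
    [0.2, -5, 0, 0, 0, 0.01, 2.8],
    [0.2, -5, 0, 0, 0, 0.01, 2.8],
    [0.2, -5, 0, 0, 0, 0, 2.8],
  ],
)

```text
time: 25.98
position: [548.4, -106.7, 111.6]
orientation: [-0.0, 0.02, 1.0, 0.0]
force: [0.9, 0.5, -0.9]
gripper_width: 35.9
finger_force: 25.0
```

Request:
servo_tool(
  targets=[
    [0.2, -2.9, 0, 0, 0, 0, 2.8],
    [0, 0, 0, 0, 0, 0, 2.8],
    [0, 0, 0, 0, 0, 0, 2.8],
    [0, 0, 0, 0, 0, 0, 2.8],
    [0, 0, 0, 0, 0, 0, 2.8],
  ],
)

```text
time: 26.6
position: [550.9, -133.1, 112.2]
orientation: [-0.0, 0.019, 1.0, 0.0]
force: [0.7, 0.6, -1.3]
gripper_width: 35.6
finger_force: 25.0
```

Request:
servo_tool(
  targets=[
    [0, 0, -2.5, 0, 0, 0, 2.8],
    [0, 0, -2.5, 0, 0, 0, 2.8],
    [0, 0, -2.5, 0, 0, 0, 2.8],
    [0, 0, -1, 0, 0, 0, 2.8],
    [0, 0, -0.2, 0, 0, 0, 2.8],
  ],
)

```text
time: 27.22
position: [550.8, -133.7, 24.9]
orientation: [-0.0, 0.02, 1.0, 0.0]
force: [-0.1, 0.3, -0.6]
gripper_width: 35.7
finger_force: 25.0
```

Request:
servo_tool(
  targets=[
    [0, 0, 0, 0, 0, 0, 2.8],
    [0, 0, 0, 0, 0, 0, 2.8],
    [0, 0, 0, 0, 0, 0, 2.8],
    [0, 0, 0, 0, 0, 0, 2.8],
    [0, 0, 0, 0, 0, 0, 2.8],
  ],
)

```text
time: 27.85
position: [550.9, -134.2, 25.3]
orientation: [0.0, 0.02, 1.0, -0.0]
force: [-0.6, 0.3, -0.9]
gripper_width: 36.0
finger_force: 25.0
```

Request:
servo_tool(
  targets=[
    [0, 0, -0.2, 0, 0, 0, 2.8],
    [0, 0, -0.1, 0, 0, 0, 2.8],
    [0, 0, -0.1, 0, 0, 0, 2.8],
    [0, 0, 0, 0, 0, 0, 2.8],
    [0, 0, 0, 0, 0, 0, 2.8],
  ],
)

```text
time: 28.48
position: [550.9, -134.2, 21.2]
orientation: [0.0, 0.02, 1.0, -0.0]
force: [0.3, -0.2, -0.9]
gripper_width: 35.7
finger_force: 25.0
```

Request:
servo_tool(
  targets=[
    [0, 0, -0.05, 0, 0, 0, 2.8],
    [0, 0, 0, 0, 0, 0, 2.8],
    [0, 0, 0, 0, 0, 0, 2.8],
    [0, 0, 0, 0, 0, 0, 2.8],
    [0, 0, 0, 0, 0, 0, 2.8],
  ],
)

```text
time: 29.1
position: [551.0, -134.2, 20.7]
orientation: [0.0, 0.02, 1.0, -0.0]
force: [-1.0, -0.3, -1.2]
gripper_width: 35.7
finger_force: 25.0
```

Request:
servo_tool(
  targets=[
    [0, 0, -0.05, 0, 0, 0, 2.8],
    [0, 0, 0, 0, 0, 0, 2.8],
    [0, 0, 0, 0, 0, 0, 5.0],
    [0, 0, 0, 0, 0, 0, 5.0],
    [0, 0, 0, 0, 0, 0, 5.0],
  ],
)

```text
time: 29.72
position: [550.9, -134.2, 20.0]
orientation: [-0.0, 0.02, 1.0, 0.0]
force: [-0.7, -0.2, 0.7]
gripper_width: 49.9
finger_force: 0.0
```

Request:
servo_tool(
  targets=[
    [0, 0, 2, 0, 0, 0, 5.0],
    [0, 0, 3, 0, 0, 0, 5.0],
    [0, 0, 4, 0, 0, 0, 6.0],
    [-1.6, 3, 0, 0, 0, 0.01, 8.0],
    [-1.6, 4, 0, 0, 0, 0.01, 8.0],
  ],
)

```text
time: 30.35
position: [519.0, -64.3, 110.7]
orientation: [0.001, 0.011, 1.0, -0.0]
force: [0.2, 0.8, -0.4]
gripper_width: 75.2
finger_force: 0.0
```

Request:
servo_tool(
  targets=[
    [-2, 4.5, 0, 0, 0, 0.01, 8.0],
    [-2, 4.5, 0, 0, 0, 0.01, 8.0],
    [-2, 4.5, 0, 0, 0, 0, 8.0],
    [-2, 4.5, 0, 0, 0, 0, 8.0],
    [-1.6, 3.3, 0, 0, 0, 0, 8.0],
  ],
)

```text
time: 30.98
position: [421.8, 150.4, 110.2]
orientation: [0.0, -0.0, 1.0, 0.0]
force: [0.4, 0.6, 0.1]
gripper_width: 80.0
finger_force: 0.0
```

Request:
servo_tool(
  targets=[
    [0, 0, 0, 0, 0, 0, 8.0],
    [0, 0, 0, 0, 0, 0, 8.0],
    [0, 0, 0, 0, 0, 0, 8.0],
    [0, 0, 0, 0, 0, 0, 8.0],
    [0, 0, 0, 0, 0, 0, 8.0],
  ],
)

```text
time: 31.6
position: [423.2, 148.3, 110.1]
orientation: [-0.0, 0.0, 1.0, -0.0]
force: [0.4, 0.1, 0.8]
gripper_width: 80.1
finger_force: 0.0
```

Request:
servo_tool(
  targets=[
    [0, 0, -2.5, 0, 0, 0, 8.0],
    [0, 0, -2.5, 0, 0, 0, 8.0],
    [0, 0, -2.5, 0, 0, 0, 8.0],
    [0, 0, -1.2, 0, 0, 0, 8.0],
    [0, 0, -0.3, 0, 0, 0, 8.0],
  ],
)

```text
time: 32.22
position: [422.7, 148.7, 19.7]
orientation: [-0.001, 0.0, 1.0, -0.0]
force: [0.8, 0.2, -0.5]
gripper_width: 79.8
finger_force: 0.0
```

Request:
servo_tool(
  targets=[
    [0, 0, 0, 0, 0, 0, 8.0],
    [0, 0, 0, 0, 0, 0, 4.8],
    [0, 0, 0, 0, 0, 0, 4.8],
    [0, 0, 0, 0, 0, 0, 4.8],
    [0, 0, 0, 0, 0, 0, 4.8],
  ],
  squeeze=30,
)

```text
time: 32.85
position: [423.2, 148.9, 20.5]
orientation: [0.0, -0.0, 1.0, 0.0]
force: [0.2, 0.2, 4.3]
gripper_width: 55.8
finger_force: 30.0
```

Request:
servo_tool(
  targets=[
    [0, 0, 0, 0, 0, 0, 4.8],
    [0, 0, 2, 0, 0, 0, 4.8],
    [0, 0, 3, 0, 0, 0, 4.8],
    [0, 0, 3, 0, 0, 0, 4.8],
    [0, 0, 2, 0, 0, 0, 4.8],
  ],
)

```text
time: 33.48
position: [422.8, 148.8, 121.0]
orientation: [0.0, -0.0, 1.0, -0.0]
force: [0.4, 0.3, -3.0]
gripper_width: 55.5
finger_force: 30.0
```

Request:
servo_tool(
  targets=[
    [0.7, -3, 0, 0, 0, 0, 4.8],
    [0.7, -4.5, 0, 0, 0, 0, 4.8],
    [0.7, -5, 0, 0, 0, 0, 4.8],
    [0.7, -5, 0, 0, 0, 0, 4.8],
    [0.7, -4.5, 0, 0, 0, 0, 4.8],
  ],
)

```text
time: 34.1
position: [457.4, -72.8, 119.7]
orientation: [-0.0, 0.0, 1.0, 0.0]
force: [-0.3, 0.2, -2.4]
gripper_width: 55.6
finger_force: 30.0
```

Request:
servo_tool(
  targets=[
    [0.4, -3, 0, 0, 0, 0, 4.8],
    [0, 0, 0, 0, 0, 0, 4.8],
    [0, 0, 0, 0, 0, 0, 4.8],
    [0, 0, 0, 0, 0, 0, 4.8],
    [0, 0, 0, 0, 0, 0, 4.8],
  ],
)

```text
time: 34.72
position: [461.7, -100.2, 120.1]
orientation: [-0.0, -0.001, 1.0, 0.0]
force: [-0.4, 0.5, -2.1]
gripper_width: 55.5
finger_force: 30.0
```

Request:
servo_tool(
  targets=[
    [0, 0, -2, 0, 0, 0, 4.8],
    [0, 0, -2, 0, 0, 0, 4.8],
    [0, 0, -1, 0, 0, 0, 4.8],
    [0, 0, 0, 0, 0, 0, 4.8],
    [0, 0, 0, 0, 0, 0, 4.8],
  ],
)

```text
time: 35.35
position: [462.4, -101.3, 70.8]
orientation: [0.0, -0.0, 1.0, -0.0]
force: [0.2, -0.7, -1.6]
gripper_width: 55.5
finger_force: 30.0
```

```bash
python3 -c "
from h import *
im,c=snap('wE')
print(proj(c,(462,-101.2,39)),proj(c,(422.6+39.1,-101.3,73)))
cv2.imwrite('pics/wEc.png',im[:400])"
```

```text
35.35 [ 462.4 -101.3   70.8] [-0.     1.    -0.001] 0.007603450813373106
(np.float64(319.62601218857003), np.float64(284.7208880097647)) (np.float64(319.9346649726469), np.float64(312.4510764336845))
```

View pics/wEc.png

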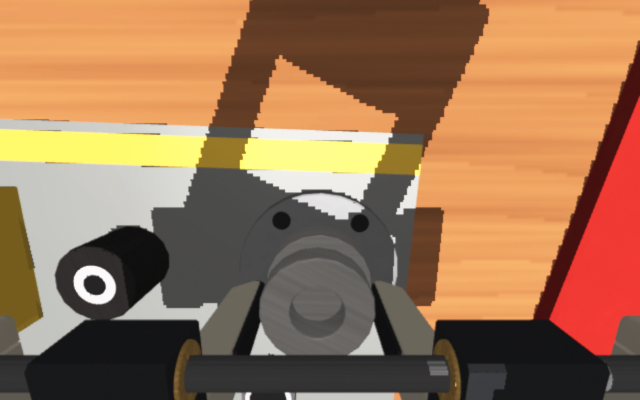

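```bash
python3 -c "
from h import *
c=pickle.load(open('pics/wE.pkl','rb'));im=cv2.imread('pics/wE.png')
t=np.linspace(0,2*np.pi,361)
for n,p,r in (('boss',(462,-101.2,39),30),('bear',(461.8,-101.3,73.2),28),('bearbot',(461.8,-101.3,55.2),28),('flange',(462,-101.2,17),50)):
    q=np.array([proj(c,(p[0]+r*np.cos(a),p[1]+r*np.sin(a),p[2])) for a in t]);print(n,q.min(0),q.max(0))
    cv2.polylines(im,[np.round(q*8).astype(int)],True,(0,255,0) if n!='bear' else (0,0,255),1,cv2.LINE_AA,3)
cv2.imwrite('pics/wEo.png',cv2.resize(im[170:380,190:440],(750,600),interpolation=cv2.INTER_CUBIC)[:600])"
```

```text
boss [266.74287148 233.6020073 ] [372.52717177 331.69580448]
bear [260.78963969 256.77092498] [379.11208722 363.85194646]
bearbot [266.09736856 245.32579465] [373.24057702 343.66364241]
flange [239.61256352 191.16307333] [399.17559996 341.06221893]
```

View pics/wEo.png

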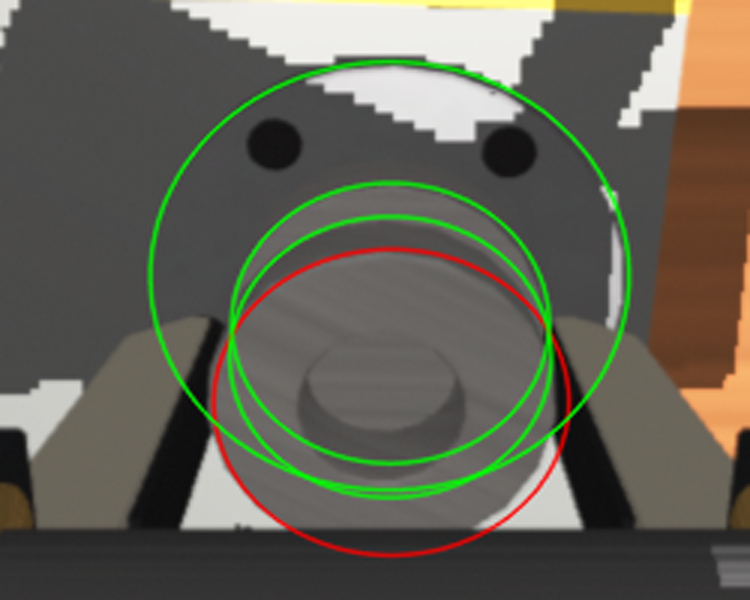

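Request:
servo_tool(
  targets=[
    [0, 0.05, -0.7, 0, 0, 0, 4.8],
    [0, 0, -0.6, 0, 0, 0, 4.8],
    [0, 0, -0.2, 0, 0, 0, 4.8],
    [0, 0, 0, 0, 0, 0, 4.8],
    [0, 0, 0, 0, 0, 0, 4.8],
  ],
)

```text
time: 36.02
position: [461.9, -100.7, 55.2]
orientation: [0.0, -0.0, 1.0, -0.0]
force: [-0.1, 0.9, -2.1]
gripper_width: 55.6
finger_force: 30.0
```

Request:
servo_tool(
  targets=[
    [0, 0, -0.05, 0, 0, 0, 4.8],
    [0, 0, -0.05, 0, 0, 0, 4.8],
    [0, 0, 0, 0, 0, 0, 4.8],
    [0, 0, 0, 0, 0, 0, 4.8],
    [0, 0, 0, 0, 0, 0, 4.8],
  ],
)

```text
time: 36.65
position: [462.0, -100.8, 54.5]
orientation: [0.0, -0.0, 1.0, -0.0]
force: [-1.8, 1.6, 5.5]
gripper_width: 55.5
finger_force: 30.0
```

Request:
servo_tool(
  targets=[
    [0, 0, 0, 0, 0, 0, 7.0],
    [0, 0, 0, 0, 0, 0, 7.0],
    [0, 0, 0, 0, 0, 0, 7.0],
    [0, 0, 2, 0, 0, 0, 7.0],
    [0, 0, 4, 0, 0, 0, 7.0],
  ],
)

```text
time: 37.28
position: [460.6, -100.1, 113.3]
orientation: [-0.002, -0.0, 1.0, 0.001]
force: [-0.0, -0.3, -0.1]
gripper_width: 70.0
finger_force: 0.0
```

Request:
servo_tool(
  targets=[
    [1.2, 3, 0, 0, 0, 0, 6.5],
    [1.2, 5, 0, 0, 0, 0, 6.5],
    [1.2, 5, 0, 0, 0, 0, 6.5],
    [1.2, 5, 0, 0, 0, 0, 6.5],
    [1.2, 5, 0, 0, 0, 0, 6.5],
  ],
)

```text
time: 37.9
position: [522.2, 130.9, 114.1]
orientation: [0.0, -0.0, 1.0, -0.0]
force: [0.3, 0.1, -0.4]
gripper_width: 65.3
finger_force: 0.0
```

Request:
servo_tool(
  targets=[
    [1.6, 5, 0, 0, 0, 0, 6.5],
    [1.6, 5, 0, 0, 0, 0, 6.5],
    [0, 0, 0, 0, 0, 0, 6.5],
    [0, 0, 0, 0, 0, 0, 6.5],
    [0, 0, 0, 0, 0, 0, 6.5],
  ],
)

```text
time: 38.52
position: [553.5, 228.0, 114.0]
orientation: [-0.0, 0.001, 1.0, -0.0]
force: [-0.5, -0.3, 0.3]
gripper_width: 64.7
finger_force: 0.0
```

Request:
servo_tool(
  targets=[
    [0, 0, 0, 0, 0, 0, 6.5],
    [0, 0, 0, 0, 0, 0, 6.5],
    [0, 0, 0, 0, 0, 0, 6.5],
    [0, 0, 0, 0, 0, 0, 6.5],
    [0, 0, 0, 0, 0, 0, 6.5],
  ],
)

```text
time: 39.15
position: [553.9, 229.3, 114.2]
orientation: [0.0, -0.0, 1.0, -0.0]
force: [-0.0, -0.5, -0.8]
gripper_width: 65.4
finger_force: 0.0
```

Request:
servo_tool(
  targets=[
    [0, 0, -2.5, 0, 0, 0, 6.5],
    [0, 0, -2.5, 0, 0, 0, 6.5],
    [0, 0, -2.5, 0, 0, 0, 6.5],
    [0, 0, -1.6, 0, 0, 0, 6.5],
    [0, 0, -0.3, 0, 0, 0, 6.5],
  ],
)

```text
time: 39.78
position: [553.0, 229.2, 19.3]
orientation: [-0.001, -0.0, 1.0, -0.0]
force: [-5.7, -1.1, 8.8]
gripper_width: 64.2
finger_force: 4.6
```

Request:
servo_tool(
  targets=[
    [0, 0, 0, 0, 0, 0, 6.5],
    [0, 0, 0, 0, 0, 0, 3.6],
    [0, 0, 0, 0, 0, 0, 3.6],
    [0, 0, 0, 0, 0, 0, 3.6],
    [0, 0, 0, 0, 0, 0, 3.6],
  ],
  squeeze=15,
)

```text
time: 40.4
position: [554.3, 229.5, 20.7]
orientation: [0.001, -0.0, 1.0, 0.0]
force: [-0.2, 0.6, 3.3]
gripper_width: 43.9
finger_force: 15.0
```

Request:
servo_tool(
  targets=[
    [0, 0, 0, 0, 0, 0, 3.6],
    [0, 0, 2, 0, 0, 0, 3.6],
    [0, 0, 3, 0, 0, 0, 3.6],
    [0, 0, 3, 0, 0, 0, 3.6],
    [0, 0, 3, 0, 0, 0, 3.6],
  ],
)

```text
time: 41.02
position: [553.4, 229.1, 130.5]
orientation: [-0.001, -0.0, 1.0, -0.0]
force: [0.5, 0.6, -0.6]
gripper_width: 43.4
finger_force: 15.0
```

Request:
servo_tool(
  targets=[
    [-1.2, -3, 0, 0, 0, 0, 3.6],
    [-1.2, -5, 0, 0, 0, 0, 3.6],
    [-1.2, -5, 0, 0, 0, 0, 3.6],
    [-1.2, -5, 0, 0, 0, 0, 3.6],
    [-1.2, -5, 0, 0, 0, 0, 3.6],
  ],
)

```text
time: 41.65
position: [493.0, -2.1, 129.9]
orientation: [-0.0, -0.0, 1.0, -0.0]
force: [0.2, -0.0, -0.6]
gripper_width: 43.4
finger_force: 15.0
```

Request:
servo_tool(
  targets=[
    [-1.6, -5, 0, 0, 0, 0, 3.6],
    [-1.6, -5, 0, 0, 0, 0, 3.6],
    [0, 0, 0, 0, 0, 0, 3.6],
    [0, 0, 0, 0, 0, 0, 3.6],
    [0, 0, 0, 0, 0, 0, 3.6],
  ],
)

```text
time: 42.28
position: [462.0, -99.4, 130.0]
orientation: [-0.0, -0.001, 1.0, 0.0]
force: [1.1, 0.4, -0.6]
gripper_width: 43.5
finger_force: 15.0
```

Request:
servo_tool(
  targets=[
    [0, 0, -2, 0, 0, 0, 3.6],
    [0, 0, -1.5, 0, 0, 0, 3.6],
    [0, 0, 0, 0, 0, 0, 3.6],
    [0, 0, 0, 0, 0, 0, 3.6],
    [0, 0, 0, 0, 0, 0, 3.6],
  ],
)

```text
time: 42.9
position: [462.5, -100.6, 95.8]
orientation: [0.001, -0.0, 1.0, -0.0]
force: [0.0, -0.1, -0.6]
gripper_width: 43.6
finger_force: 15.0
```

```bash
python3 -c "
from h import *
im,c=snap('wF')
t=np.linspace(0,2*np.pi,361)
P=robot.get_state()['position']
for p,r,col in (((461.7,-101.2,57),28,(0,255,0)),((461.7,-101.2,39),30,(0,255,0)),((P[0]-.4,P[1],P[2]+8.5),19,(0,0,255))):
    q=np.array([proj(c,(p[0]+r*np.cos(a),p[1]+r*np.sin(a),p[2])) for a in t])
    cv2.polylines(im,[np.round(q*8).astype(int)],True,col,1,cv2.LINE_AA,3)
cv2.imwrite('pics/wFo.png',cv2.resize(im[170:380,190:440],(714,600),interpolation=cv2.INTER_CUBIC))"
```

```text
42.9 [ 462.5 -100.6   95.8] [-0.001  1.    -0.001] 0.005735055541436257
```

View pics/wFo.png

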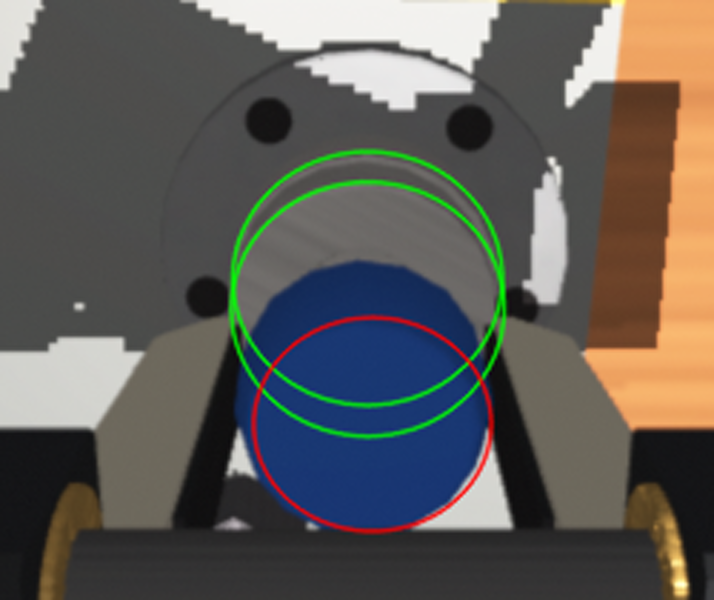

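Request:
servo_tool(
  targets=[
    [0, 0, -1, 0, 0, 0, 3.6],
    [0, 0, -0.8, 0, 0, 0, 3.6],
    [0, 0, -0.3, 0, 0, 0, 3.6],
    [0, 0, 0, 0, 0, 0, 3.6],
    [0, 0, 0, 0, 0, 0, 3.6],
  ],
)

```text
time: 43.58
position: [462.0, -100.8, 74.2]
orientation: [0.0, -0.0, 1.0, -0.0]
force: [-0.5, 0.6, -0.8]
gripper_width: 43.9
finger_force: 15.0
```

Request:
servo_tool(
  targets=[
    [0, 0, -0.05, 0, 0, 0, 3.6],
    [0, 0, -0.05, 0, 0, 0, 3.6],
    [0, 0, -0.05, 0, 0, 0, 3.6],
    [0, 0, 0, 0, 0, 0, 3.6],
    [0, 0, 0, 0, 0, 0, 3.6],
  ],
)

```text
time: 44.2
position: [461.9, -100.7, 72.7]
orientation: [0.0, -0.0, 1.0, -0.0]
force: [0.3, 0.5, 0.8]
gripper_width: 43.7
finger_force: 15.0
```

Request:
servo_tool(
  targets=[
    [0, 0, -0.05, 0, 0, 0, 3.6],
    [0, 0, 0, 0, 0, 0, 3.6],
    [0, 0, 0, 0, 0, 0, 6.0],
    [0, 0, 0, 0, 0, 0, 6.0],
    [0, 0, 0, 0, 0, 0, 6.0],
  ],
)

```text
time: 44.82
position: [461.8, -100.6, 72.0]
orientation: [-0.0, -0.0, 1.0, 0.0]
force: [0.1, 0.4, -0.4]
gripper_width: 59.9
finger_force: 0.0
```

Request:
servo_tool(
  targets=[
    [0, 0, 2, 0, 0, 0, 6.0],
    [0, 0, 4, 0, 0, 0, 6.0],
    [0, 0, 4, 0, 0, 0, 6.0],
    [3, -2, 4, 0, 0, 0, 6.0],
    [4, -3, 4, 0, 0, 0, 6.0],
  ],
)

```text
time: 45.45
position: [531.2, -149.8, 253.0]
orientation: [0.0, -0.001, 1.0, -0.0]
force: [1.0, -0.5, 0.5]
gripper_width: 60.0
finger_force: 0.0
```

Request:
servo_tool(
  targets=[
    [4, -3, 0, 0, 0, 0, 6.0],
    [2, -1, 0, 0, 0, 0, 6.0],
    [0, 0, 0, 0, 0, 0, 6.0],
    [0, 0, 0, 0, 0, 0, 6.0],
    [0, 0, 0, 0, 0, 0, 6.0],
  ],
)

```text
time: 46.08
position: [590.2, -189.3, 251.4]
orientation: [-0.0, -0.0, 1.0, 0.0]
force: [-0.1, -0.6, 0.1]
gripper_width: 60.3
finger_force: 0.0
```

```bash
python3 -c "
from h import *
im,c=snap('wG')
cv2.imwrite('pics/wGc.png',cv2.resize(im[0:300,120:520],(800,600),interpolation=cv2.INTER_CUBIC))"
```

```text
46.075 [ 590.2 -189.3  251.4] [-0.001  1.     0.   ] 0.006659136327840893
```

View pics/wGc.png

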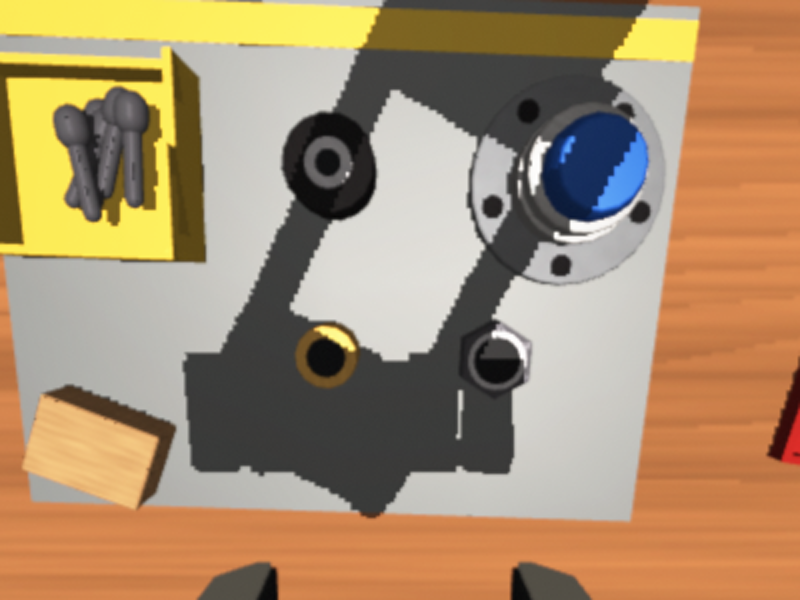

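```bash
python3 -c "
from h import *
c=pickle.load(open('pics/wG.pkl','rb'))
P={}
for n,u,v,z in (('bush',326.5,162,49),('sleeve',326,356,43),('nut',496.5,357.5,25),('cap',596,165,81),('hub',567,180,17)):
    P[n]=at_z(c,u/2+120-.25,v/2-.25,z);print(n,P[n].round(1))
a=-.033;X=np.array([np.cos(a),np.sin(a)]);Y=np.array([-np.sin(a),np.cos(a)])
for p,q in (('sleeve','bush'),('nut','sleeve'),('hub','bush'),('cap','hub')):
    d=(P[p]-P[q])[:2];print(p,q,(d@X).round(1),(d@Y).round(1))"
```

```text
bush [ 457.5 -222.1   49. ]
sleeve [ 547.2 -225.4   43. ]
nut [ 549.9 -135.9   25. ]
cap [ 463.6 -105.1   81. ]
hub [ 461.1 -102.4   17. ]
sleeve bush 89.8 -0.3
nut sleeve -0.3 89.5
hub bush -0.3 119.8
cap hub 2.5 -2.6
```

The bushing, sleeve and nut are within about 0.5 mm of their spacing. The cap estimate is coarse because its side wall is blue too, so I'll match its full silhouette numerically.

Run:
```python
from h import *
from scipy.optimize import minimize
c=pickle.load(open('pics/wG.pkl','rb'));im=cv2.imread('pics/wG.png').astype(int)
B,G,Rr=im[...,0],im[...,1],im[...,2]
m=((B>50)&(B>1.8*Rr)&(B>1.3*G)).astype(np.uint8);m[:, :350]=0;m[200:]=0
n,l,st,_=cv2.connectedComponentsWithStats(m);k=1+st[1:,4].argmax();m=(l==k).astype(np.uint8)
t=np.linspace(0,2*np.pi,90)
def hull(x,y,prof):
    q=np.array([proj(c,(x+r*np.cos(a),y+r*np.sin(a),z)) for r,z in prof for a in t],np.float32);return cv2.convexHull(q)
def cost(p,prof,m):
    h=np.zeros_like(m);cv2.fillConvexPoly(h,np.round(hull(*p,prof)*16).astype(int),1,cv2.LINE_8,4);return float((h!=m).sum())
cap=[(22,57),(22,71),(19,81)]
ys,xs=np.nonzero(m);print('mask',xs.min(),xs.max(),ys.min(),ys.max(),len(xs));
h=hull(461.6,-101.5,cap);print('pred',h.min((0,1)),h.max((0,1)))
best=min(((cost((x,y),cap,m),x,y) for x in np.arange(455,468,.5) for y in np.arange(-109,-95,.5)));print(best)
```

```text
mask 391 443 56 109 2186
pred [390.45108   53.684704] [444.79767 109.88116]
(238.0, np.float64(463.0), np.float64(-102.5))
```

The cap centre comes out at about (463,-102.5), within about 2 mm of the hub centre. Everything is in place and the arm is clear, so I'm handing in.

```bash
python3 -c "
from station import robot
print(robot.close_job())"
```

```text
the job is handed in; nothing more can be done
None
```

Job handed in at about 46 s: bushing, sleeve and nut stand at their spots (spacings within about 0.5 mm by the last wrist view), bearing and cap are stacked on the hub (cap centred to about 2 mm), and the tin and carton were not touched.

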